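Square up the clamping boards in the corner stand

ROBOT

A 6-joint arm with a two-finger parallel gripper is mounted at the origin on the work surface. World frame = base frame: x ahead of the robot, y to its left, z up, the work surface at z = 0. Lengths are in m, angles in rad, forces in N, time in s.
With the tool pointing down it reaches from about 0.375 to 0.975 m from the base axis. Payload 3.8 kg.
Tool frame: the origin (TCP) lies midway between the tips of the shut fingers; the grasp point (between the pads) lies 19 mm behind it; z points along the fingers, y is the line along which they close (so a half turn about z gives the same grasp; the last joint's range is limited). The gripper opens to 85 mm and grips with 20 to 120 N. Pads are 22 mm wide; open, the fingers measure 114 mm over their backs; the gripper's body (76 mm by 85 mm) begins 54 mm behind the grasp point. The pads swing forward as they close: fully open they stand 13 mm farther back than shut.
Start: joints at [-1.33, 0.264, 1.604, -0, 1.274, -0.037], TCP at [0.185, -0.649, 0.231] pointing down, gripper open.
Joint ranges: [-2.63, 2.63], [-0.94, 2.18], [0.31, 2.57], [-1.31, 4.45], [0, 2.66], [-2.55, 2.55]. Speed limits (rad/s): [2.57, 2.57, 3.14, 3.14, 3.14, 3.14].

INTERFACE

Orientations are given as a rotation vector (axis times angle).
In Python, from workcell import bot, imaging gives the robot as it stands.
- The arm moves only by the tool step_arm, never from a script. Its argument "series" is a list of rows, each an object of numbers: "grip": the closure, from -1 (fully open) to 1 (shut); "x", "y", "z": the shift along the tool's x, y, z normalised to -1 to 1, where 1 is 500 mm; "ax", "ay", "az": the turn, a rotation vector about the tool's x, y, z normalised to -1 to 1, where 1 is 30 degrees. A call has 1 to 12 rows; each row is the pose to reach, as a shift and turn from the pose commanded when the call began, along the tool's axes at that moment; what a row does not reach only later rows make up. A row lasts 1/10 s, in which the tool goes at most 50 mm and 8.59 degrees, less where a joint would pass 70% of its speed; a pose out of reach is approached as far as the arm can. A call with a number of a shift or a turn outside -1 to 1 is refused whole. A call with a gripper value outside its range is refused whole. The fingers move at their own pace and stop on an object; "force" is the grip in N (left out, the last holds). Time passes only in rows, so rows that repeat a pose let the fingers close. It gives the time, the measured TCP pose, the force, the opening and the grip force at its end, in the units of the state.
- bot.read_state(): the state, without advancing time (a new reading comes with each control period).
- imaging.read_camera(name): name is "scene" or "top"; returns a dict with "img" (420x560x3 uint8, red, green, blue), "fx", "fy", "cx", "cy" (pixels), "k1" (the pictures are not rectified: a ray, as slopes to the right and down, at radius r is drawn at 1 + k1 r^2 times it, then the intrinsics apply), "R" (3x3) and "t" (3): a world point X has camera coordinates R X + t. Camera axes: x right, y down, z forward; pixel columns grow to the right and rows downward; lengths in m; the calibration is good to about 2 mm. A picture is of the moment at which its call begins. There is no depth.
- bot.finish_job(): hands the job in; it is judged then, once.
The state is a dict: "time": time; "q": joint angles; "joint_vel": joint speeds; "joint_torque": joint torques, N m; "tool_pos": TCP position; "tcp_rot": TCP orientation; "wrist_force": force on the tool from outside, world axes, zero at the start; "torque": the same for the moment, N m; "width": opening from 0.0 (shut) to 1.0 (fully open); "grip_force": force on a finger pad.
Only numpy, scipy, OpenCV 4.12 (cv2) and the standard library are available. Lean on these libraries where they do the work, as an engineer would, in place of code of your own. Each camera call takes 0.05 s, during which the arm holds its last target. There are 200 camera calls.

TASK

In the corner stand (the tray with both a tall backstop and a low side fence) the three long wooden clamping boards have slumped. Push the row upright and tight against the backstop, and slide the boards along so that their ends are all flush against the side fence; leave them standing there.

Things in the scene. Friction and masses are not known exactly. Their poses are not given: they have to be found in the camera images.
- stand: fixed wooden stand, x roughly away from the robot (within 0.4 rad), z up, origin on the table. mm in its frame: floor top z 10, x -75..75, y -115..95. Backstop: wall on the -x (robot) side, face at x -60, y -40..95, top z 70. Side fence: on the +y side, inner face y 80, x -60..50, top z 50; 15 thick both. +x and -y sides open. A 5 mm high disc tag lies at about x 58, y 55. The small tray with square blocks is not it.
- board_a: loose light wooden board 120 long (y) x 60 tall (z) x 12 mm thick (x), 60 g; origin: centre of its narrow underside. Next to the backstop. At the start all boards lean 22 degrees, parallel: tops back against the backstop, feet out towards the stand's +x, origin here at stand x -32 mm. Squared, its origin is at stand x -54, y +20 mm.
- board_b: loose light wooden board 120 long (y) x 60 tall (z) x 12 mm thick (x), 60 g; origin: centre of its narrow underside. Middle of the row; origin starts at stand x -18 mm. At the start each board's end is a different 15 to 45 mm short of the side fence. Squared: stand x -42, y +20 mm.
- board_c: loose light wooden board 120 long (y) x 60 tall (z) x 12 mm thick (x), 60 g; origin: centre of its narrow underside. Outer board of the row, towards the open front; origin starts at stand x -5 mm. Pushing its foot towards -x slides the whole row home; the boards stay up by themselves. Squared: stand x -30, y +20 mm.
Not all that is in view belongs to the job. What is shaped like the board_c but red is not meant.

How it is judged:
At the end, for the whole second after the job is handed in: All three boards stand on the stand's floor, upright within 10 degrees and parallel to the backstop within 10 degrees, each no more than 12 mm out from its place in the tight row against the backstop, with its end within about 12 mm of the side fence, at rest (angle between each of board_a, board_b, board_c's own z axis and vertical below 0.175 rad and angle between the y axis of each of board_a, board_b, board_c and the y axis of stand, either way round below 0.175 rad and x of board_a in the frame of stand between -0.064 and -0.042 m and y of board_a in the frame of stand between 0.008 and 0.03 m and z of each of board_a, board_b, board_c in the frame of stand below 0.018 m and linear speed of each of board_a, board_b, board_c below 0.02 m/s and x of board_b in the frame of stand between -0.064 and -0.03 m and y of board_b in the frame of stand between 0.008 and 0.03 m and x of board_c in the frame of stand between -0.064 and -0.018 m and y of board_c in the frame of stand between 0.008 and 0.03 m); the robot touches nothing.
It also fails if it takes over 51 s, if anything falls off the work surface, if the arm or the gripper's body presses on something with over 40 N, if the wrist force passes 120 N, or if a joint passes its speed limit or range.

## Working session

There is one attempt and no reset: what is moved stays moved. The work goes in short steps, Python scripts to look and compute and a tool call to move; the robot and the scene stay as the last step left them, time stands still between calls to the robot, and variables do not carry over. Pictures are saved under pics/ and viewed, at most 10 in all, crops included, and the job is handed in when it is done.

Besides the shell and the picture viewer there is one more tool, called after "Request:" as a command line: name --argument value ..., lists and objects as JSON in quotes. step_arm: Moves the arm, as the interface text tells. Scaled input: -1 to 1 covers 500 mm each way for a shift and 30 degrees each way for a turn. Its arguments: {"type":"object","properties":{"series":{"type":"array","items":{"type":"object","properties":{"grip":{"type":"number"},"x":{"type":"number","minimum":-1,"maximum":1},"y":{"type":"number","minimum":-1,"maximum":1},"z":{"type":"number","minimum":-1,"maximum":1},"ax":{"type":"number","minimum":-1,"maximum":1},"ay":{"type":"number","minimum":-1,"maximum":1},"az":{"type":"number","minimum":-1,"maximum":1}}}},"force":{"type":"number"}},"required":["series"]}

```bash
mkdir -p pics
cat > h.py <<'E'
import numpy as np, cv2
from workcell import bot, imaging
def cam(n,f=None):
    c=imaging.read_camera(n)
    if f: cv2.imwrite('pics/'+f,c['img'][:,:,::-1])
    return c
def K(c): return np.array([[c['fx'],0,c['cx']],[0,c['fy'],c['cy']],[0,0,1.]])
def ray(c,uv,z):
    uv=np.array(uv,float).reshape(-1,1,2)
    p=cv2.undistortPoints(uv,K(c),np.array([c['k1'],0,0,0.])).reshape(-1,2)
    R=np.array(c['R']);o=-R.T@np.array(c['t'])
    d=np.c_[p,np.ones(len(p))]@R
    return o+d*((z-o[2])/d[:,2])[:,None]
def proj(c,X):
    return cv2.projectPoints(np.array(X,float).reshape(-1,1,3),cv2.Rodrigues(np.array(c['R']))[0],np.array(c['t'],float),K(c),np.array([c['k1'],0,0,0.]))[0].reshape(-1,2)
E
python3 - <<'E'
from h import *
a=cam('top','t0.png');b=cam('scene','s0.png')
for c in(a,b): print(c['fx'],c['k1'],-np.array(c['R']).T@c['t'])
s=bot.read_state();print(s['time'],s['tool_pos'],s['tcp_rot'])
E
```

```text
483.0867809241177 -0.16058255973997634 [ 0.36294902 -0.09438428  1.14727783]
429.1876509742405 -0.0483358397979839 [ 1.06578245 -0.42103343  0.54048621]
0.1 [ 0.18493847 -0.6484611   0.2300504 ] [-3.10927061e+00 -4.34649637e-01  3.34398629e-04]
```

View pics/t0.png

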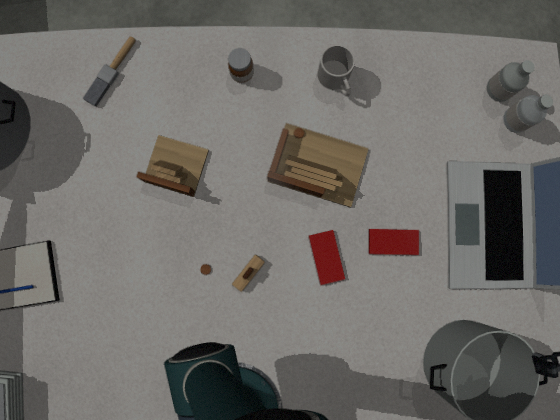

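View pics/s0.png

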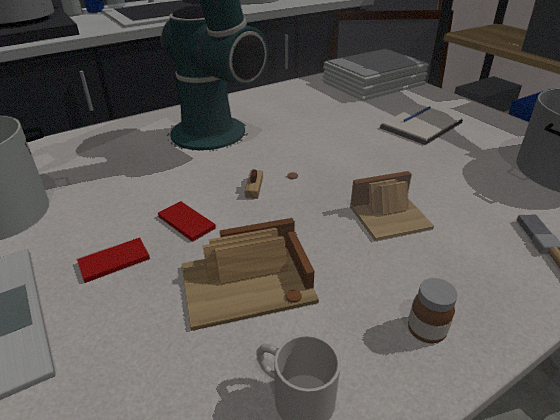

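The top view shows the stand at about (318,165): fence on its left, backstop on its near (lower) side, disc tag at (299,132), and three boards at (315,175). The red boxes, the small tray at (178,165) and the loose piece at (249,272) are distractors. I'll enlarge both views.

Run:
```python
import cv2
t=cv2.imread('pics/t0.png')[115:215,255:380];cv2.imwrite('pics/t1.png',cv2.resize(t,None,fx=6,fy=6,interpolation=2)[:600,:750])
t=cv2.imread('pics/s0.png')[210:330,170:330];cv2.imwrite('pics/s1.png',cv2.resize(t,None,fx=5,fy=5,interpolation=2))
```

```text
(no output)
```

View pics/t1.png

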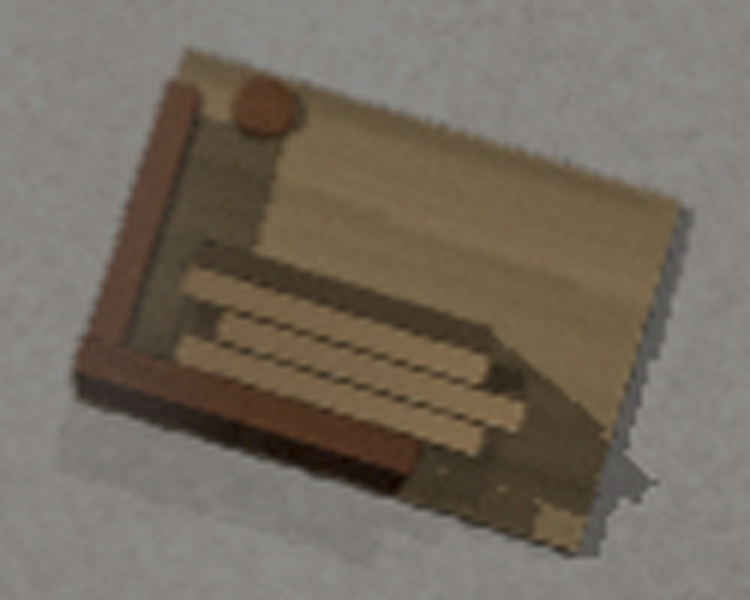

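View pics/s1.png

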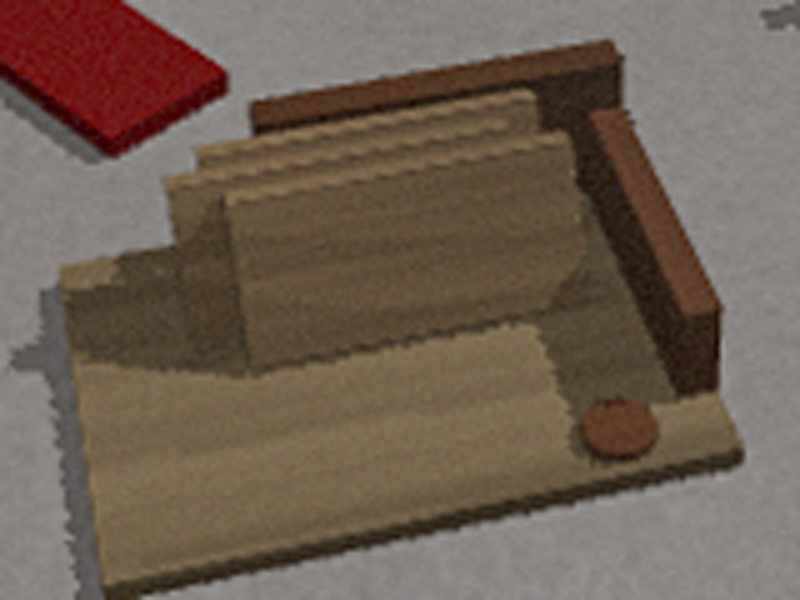

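```bash
cat >> h.py <<'E'
def stand():
    pass
E
python3 - <<'E'
from h import *
t=cam('top');s=cam('scene')
T=lambda p:[(255+u/6-.4,115+v/6-.4) for u,v in p]
S=lambda p:[(170+u/5-.4,210+v/5-.4) for u,v in p]
P=np.array([[75,95],[75,-115],[-75,-115]])/1e3
W=np.r_[ray(t,T([(187,48),(690,205),(580,552)]),.01),ray(s,S([(742,455),(103,582),(62,268)]),.01)][:,:2]
print(W.round(4))
for idx in (slice(0,3),slice(3,6),slice(0,6)):
    Q=np.r_[P,P][idx]; w=W[idx]; a=Q-Q.mean(0); b=w-w.mean(0)
    th=np.arctan2((a[:,0]*b[:,1]-a[:,1]*b[:,0]).sum(),(a*b).sum())
    R=np.array([[np.cos(th),-np.sin(th)],[np.sin(th),np.cos(th)]]); o=w.mean(0)-R@Q.mean(0)
    print('stand',o.round(4),th.round(4),((w-Q@R.T-o)*1e3).round(1).tolist())
np.savez('stand.npz',o=o,R=R,th=th)
f=lambda w:((w[:,:2]-o)@R*1e3).round(1)
print('tag',f(ray(t,T([(266,107)]),.015)))
print('fence inner top',f(ray(t,T([(200,95),(127,350)]),.05)), 'backstop', f(ray(t,T([(418,440)]),.07)))
# +y upper-left corners & right corners of board tops (outer edge z .070)
print('c',f(ray(t,T([(190,268),(490,355)]),.070)));print('b',f(ray(t,T([(222,312),(525,403)]),.070)));print('a',f(ray(t,T([(182,336),(485,430)]),.070)))
print('c scene',f(ray(s,S([(572,133),(225,200)]),.070)),f(ray(s,S([(250,372)]),.01)))
E
```

```text
[[ 0.6904 -0.1135]
 [ 0.6299 -0.3169]
 [ 0.4886 -0.272 ]
 [ 0.6915 -0.1149]
 [ 0.6287 -0.3122]
 [ 0.4886 -0.2698]]
stand [ 0.5919 -0.1839] -0.2901 [[-0.5, 0.8], [-1.0, -1.4], [1.5, 0.6]]
stand [ 0.5924 -0.1819] -0.301 [[-0.7, -1.5], [-1.2, 1.8], [2.0, -0.3]]
stand [ 0.5921 -0.1829] -0.2955 [[-1.1, 0.4], [-0.5, -2.2], [1.7, -1.0], [-0.1, -1.1], [-1.7, 2.6], [1.7, 1.3]]
tag [[58.9 57.2]]
fence inner top [[ 46.2  81.8]
 [-58.2  77.9]] backstop [[-60.5 -37.8]]
c [[-24.4  63.8]
 [-21.2 -54.1]]
b [[-36.8  47.1]
 [-34.6 -72.1]]
a [[-50.2  58.7]
 [-49.1 -60.7]]
c scene [[-28.2  65.4]
 [-25.3 -55.2]] [[ -4.4 -55.3]]
```

Run:
```python
from h import *
from scipy.spatial.transform import Rotation as Ro
t=cam('top');s=bot.read_state();p=s['tool_pos'];R=Ro.from_rotvec(s['tcp_rot']).as_matrix()
print(p,R.round(3).tolist(),proj(t,[p,[0,0,0],[p[0],p[1],0]]).round())
print('pot',ray(t,[(490,370),(430,370)],.1).round(3))
d=np.load('stand.npz');th=d['th'];o=np.array([.5925,-.183])
cs=lambda x,y,z:np.r_[o+d['R']@[x/1e3,y/1e3],z]
for tgt in [cs(50,5,.2),cs(50,5,.012)]: print(tgt.round(3),(R.T@(tgt-p)/.5).round(3),'az',np.degrees(np.arctan2(R[1,0],R[0,0])-th)/30)
```

```text
[ 0.18503391 -0.64876902  0.23061327] [[0.962, 0.274, -0.0], [0.274, -0.962, 0.001], [0.0, -0.001, -1.0]] [[551. 349.]
 [233. 411.]
 [501. 333.]]
pot [[ 0.119 -0.576  0.1  ]
 [ 0.123 -0.436  0.1  ]]
[ 0.642 -0.193  0.2  ] [ 1.129 -0.626  0.062] az 1.094943705834098
[ 0.642 -0.193  0.012] [ 1.129 -0.626  0.438] az 1.094943705834098
```

The TCP starts close to the pot, so I'll rise first and then cross to the stand.

Request:
step_arm --series '[{"z": -0.1, "grip": -0.4}, {"z": -0.2, "grip": -0.4}, {"x": 0.1, "y": -0.06, "z": -0.2, "az": 0.2, "grip": -0.4}, {"x": 1, "y": -0.56, "z": -0.2, "az": 1, "grip": -0.4}, {"x": 1, "y": -0.56, "z": -0.2, "az": 1, "grip": -0.4}, {"x": 1, "y": -0.56, "z": -0.2, "az": 1, "grip": -0.4}, {"x": 1, "y": -0.56, "z": -0.2, "az": 1, "grip": -0.4}, {"x": 1, "y": -0.56, "z": -0.2, "az": 1, "grip": -0.4}, {"x": 1, "y": -0.56, "z": -0.2, "az": 1, "grip": -0.4}, {"x": 1, "y": -0.56, "z": -0.2, "az": 1, "grip": -0.4}, {"x": 1, "y": -0.56, "z": -0.2, "az": 1, "grip": -0.4}, {"x": 1, "y": -0.56, "z": -0.2, "az": 1, "grip": -0.4}]'

```text
validation failed for argument at $.se...
```

```bash
cat > go.py <<'E'
import sys
from h import *
from scipy.spatial.transform import Rotation as Ro
d=np.load('stand.npz');th=float(d['th']);o=np.array([.5925,-.183])
def show(*tg):
    s=bot.read_state();p=np.array(s['tool_pos']);R=Ro.from_rotvec(s['tcp_rot']).as_matrix()
    print('t',s['time'],'tcp stand mm',((p[:2]-o)@d['R']*1e3).round(1),p[2].round(4),'j6',s['q'][5],'w',s['width'],'F',np.round(s['wrist_force'],1))
    print('down',R[:,2].round(3))
    for x,y,z,yaw in tg:
        g=np.r_[o+d['R']@[x/1e3,y/1e3],z/1e3]
        a=np.degrees(np.arctan2(R[1,0],R[0,0])-th)-yaw
        print((x,y,z,yaw),(R.T@(g-p)/.5).round(3),'az',((a+180)%360-180)/30)
if __name__=='__main__': show(*[tuple(map(float,a.split(','))) for a in sys.argv[1:]])
E
python3 go.py 45,5,100,0 45,5,14,0
```

```text
t 0.25 tcp stand mm [-254.2 -564.2] 0.2306 j6 -0.036878423556753435 w 0.9997524330260948 F [-0.3 -0.2  0.2]
down [-0.     0.001 -1.   ]
(45.0, 5.0, 100.0, 0.0) [ 1.12  -0.632  0.262] az 1.0949437058340985
(45.0, 5.0, 14.0, 0.0) [ 1.12  -0.631  0.434] az 1.0949437058340985
```

The call was refused by argument validation before anything moved: the clock is still at 0.25 s. The message is cut off after "$.se...", so the cause isn't clear. I'll try a small call with every field filled in.

Request:
step_arm --series '[{"x": 0.0, "y": 0.0, "z": -0.1, "ax": 0.0, "ay": 0.0, "az": 0.0, "grip": -0.4}, {"x": 0.0, "y": 0.0, "z": -0.2, "ax": 0.0, "ay": 0.0, "az": 0.0, "grip": -0.4}]'

```text
time: 0.45
tool_pos: [0.1847, -0.6474, 0.3289]
tcp_rot: [-3.105, -0.434, 0.001]
wrist_force: [1.0, -1.6, 1.2]
width: 0.703
grip_force: 0.0
```

Request:
step_arm --series '[{"x": 0.99, "y": -0.56, "z": 0.0, "ax": 0.0, "ay": 0.0, "az": 0.99, "grip": -0.4}, {"x": 0.99, "y": -0.56, "z": 0.0, "ax": 0.0, "ay": 0.0, "az": 0.99, "grip": -0.4}, {"x": 0.99, "y": -0.56, "z": 0.0, "ax": 0.0, "ay": 0.0, "az": 0.99, "grip": -0.4}, {"x": 0.99, "y": -0.56, "z": 0.0, "ax": 0.0, "ay": 0.0, "az": 0.99, "grip": -0.4}, {"x": 0.99, "y": -0.56, "z": 0.0, "ax": 0.0, "ay": 0.0, "az": 0.99, "grip": -0.4}, {"x": 0.99, "y": -0.56, "z": 0.0, "ax": 0.0, "ay": 0.0, "az": 0.99, "grip": -0.4}, {"x": 0.99, "y": -0.56, "z": 0.0, "ax": 0.0, "ay": 0.0, "az": 0.99, "grip": -0.4}, {"x": 0.99, "y": -0.56, "z": 0.0, "ax": 0.0, "ay": 0.0, "az": 0.99, "grip": -0.4}, {"x": 0.99, "y": -0.56, "z": 0.0, "ax": 0.0, "ay": 0.0, "az": 0.99, "grip": -0.4}, {"x": 0.99, "y": -0.56, "z": 0.0, "ax": 0.0, "ay": 0.0, "az": 0.99, "grip": -0.4}, {"x": 0.99, "y": -0.56, "z": 0.0, "ax": 0.0, "ay": 0.0, "az": 0.99, "grip": -0.4}, {"x": 0.99, "y": -0.56, "z": 0.0, "ax": 0.0, "ay": 0.0, "az": 0.99, "grip": -0.4}]'

```text
time: 1.65
tool_pos: [0.5868, -0.2405, 0.3309]
tcp_rot: [-3.118, 0.371, -0.001]
wrist_force: [-0.7, -0.1, -0.5]
width: 0.699
grip_force: 0.0
```

```bash
python3 go.py 35,0,100,0 35,0,17,0
```

```text
t 1.65 tcp stand mm [ 11.3 -56.6] 0.3309 j6 1.3784092328189492 w 0.6990349615761516 F [-0.7 -0.1 -0.5]
down [ 0.001  0.001 -1.   ]
(35.0, 0.0, 100.0, 0.0) [ 0.054 -0.11   0.462] az 0.11194455026753852
(35.0, 0.0, 17.0, 0.0) [ 0.054 -0.109  0.628] az 0.11194455026753852
```

Request:
step_arm --series '[{"x": 0.054, "y": -0.11, "z": 0.1, "ax": 0.0, "ay": 0.0, "az": 0.112, "grip": -0.4}, {"x": 0.054, "y": -0.11, "z": 0.2, "ax": 0.0, "ay": 0.0, "az": 0.112, "grip": -0.4}, {"x": 0.054, "y": -0.11, "z": 0.3, "ax": 0.0, "ay": 0.0, "az": 0.112, "grip": -0.4}, {"x": 0.054, "y": -0.11, "z": 0.4, "ax": 0.0, "ay": 0.0, "az": 0.112, "grip": -0.4}, {"x": 0.054, "y": -0.11, "z": 0.46, "ax": 0.0, "ay": 0.0, "az": 0.112, "grip": -0.4}, {"x": 0.054, "y": -0.11, "z": 0.46, "ax": 0.0, "ay": 0.0, "az": 0.112, "grip": -0.4}, {"x": 0.054, "y": -0.11, "z": 0.46, "ax": 0.0, "ay": 0.0, "az": 0.112, "grip": -0.4}]'

```text
time: 2.35
tool_pos: [0.6226, -0.1972, 0.1005]
tcp_rot: [-3.106, 0.469, 0.005]
wrist_force: [0.3, 0.5, 0.6]
width: 0.699
grip_force: 0.0
```

```bash
python3 go.py 35,0,15,0
```

```text
t 2.35 tcp stand mm [32.9 -4.9] 0.1005 j6 1.5256402364597192 w 0.6988300518059433 F [0.3 0.5 0.6]
down [-0.003  0.001 -1.   ]
(35.0, 0.0, 15.0, 0.0) [ 0.005 -0.01   0.171] az -0.0076149215325746885
```

Request:
step_arm --series '[{"x": 0.005, "y": -0.01, "z": 0.08, "ax": 0.0, "ay": 0.0, "az": 0.0, "grip": -0.4}, {"x": 0.005, "y": -0.01, "z": 0.13, "ax": 0.0, "ay": 0.0, "az": 0.0, "grip": -0.4}, {"x": 0.005, "y": -0.01, "z": 0.155, "ax": 0.0, "ay": 0.0, "az": 0.0, "grip": -0.4}, {"x": 0.005, "y": -0.01, "z": 0.171, "ax": 0.0, "ay": 0.0, "az": 0.0, "grip": -0.4}, {"x": 0.005, "y": -0.01, "z": 0.171, "ax": 0.0, "ay": 0.0, "az": 0.0, "grip": -0.4}, {"x": 0.005, "y": -0.01, "z": 0.171, "ax": 0.0, "ay": 0.0, "az": 0.0, "grip": -0.4}]'

```text
time: 2.95
tool_pos: [0.6291, -0.1938, 0.018]
tcp_rot: [3.106, -0.468, 0.005]
wrist_force: [0.3, -0.3, 0.7]
width: 0.701
grip_force: 0.0
```

```bash
python3 go.py -13,0,14,0; python3 -c "
from h import *
c=cam('scene')
cv2.imwrite('pics/s2.png',cv2.resize(c['img'][190:330,160:340,::-1],None,fx=4,fy=4))"
```

```text
t 2.95 tcp stand mm [38.2  0.3] 0.018 j6 1.5335513924128406 w 0.70149477702325 F [ 0.3 -0.3  0.7]
down [ 0.003 -0.001 -1.   ]
(-13.0, 0.0, 14.0, 0.0) [-0.102  0.001  0.008] az -0.007331889203524611
```

View pics/s2.png

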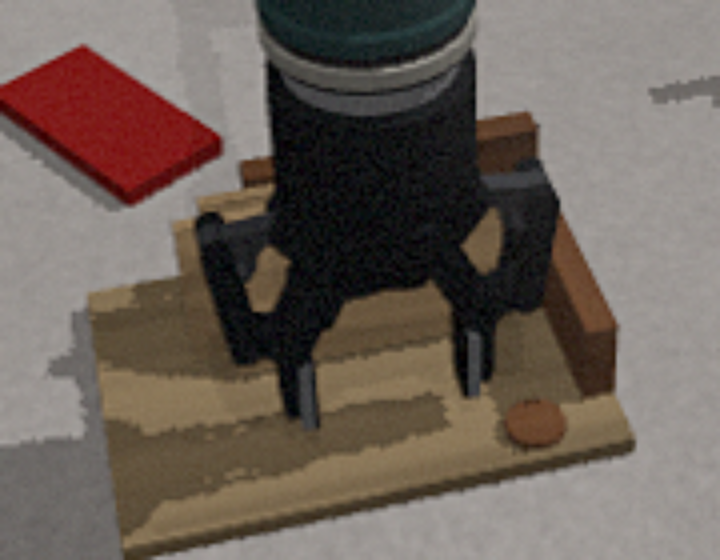

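The fingers stand clear in front of board c with the fence to their right. Next I push -x in small steps, keeping the tips low.

Request:
step_arm --series '[{"x": -0.02, "y": 0.0, "z": 0.006, "ax": 0.0, "ay": 0.0, "az": 0.0, "grip": -0.4}, {"x": -0.04, "y": 0.0, "z": 0.01, "ax": 0.0, "ay": 0.0, "az": 0.0, "grip": -0.4}, {"x": -0.048, "y": 0.0, "z": 0.01, "ax": 0.0, "ay": 0.0, "az": 0.0, "grip": -0.4}, {"x": -0.054, "y": 0.0, "z": 0.01, "ax": 0.0, "ay": 0.0, "az": 0.0, "grip": -0.4}, {"x": -0.06, "y": 0.0, "z": 0.01, "ax": 0.0, "ay": 0.0, "az": 0.0, "grip": -0.4}, {"x": -0.066, "y": 0.0, "z": 0.01, "ax": 0.0, "ay": 0.0, "az": 0.0, "grip": -0.4}, {"x": -0.072, "y": 0.0, "z": 0.01, "ax": 0.0, "ay": 0.0, "az": 0.0, "grip": -0.4}, {"x": -0.078, "y": 0.0, "z": 0.01, "ax": 0.0, "ay": 0.0, "az": 0.0, "grip": -0.4}, {"x": -0.084, "y": 0.0, "z": 0.01, "ax": 0.0, "ay": 0.0, "az": 0.0, "grip": -0.4}, {"x": -0.088, "y": 0.0, "z": 0.01, "ax": 0.0, "ay": 0.0, "az": 0.0, "grip": -0.4}, {"x": -0.09, "y": 0.0, "z": 0.01, "ax": 0.0, "ay": 0.0, "az": 0.0, "grip": -0.4}]'

```text
time: 4.1
tool_pos: [0.5841, -0.1797, 0.0106]
tcp_rot: [-3.106, 0.468, 0.001]
wrist_force: [0.6, -0.5, -0.4]
width: 0.702
grip_force: 0.6
```

```bash
python3 go.py -13,0,14,0
```

```text
t 4.1 tcp stand mm [-9.   0.7] 0.0106 j6 1.5308500635243854 w 0.7020899102222087 F [ 0.6 -0.5 -0.4]
down [-0.001  0.    -1.   ]
(-13.0, 0.0, 14.0, 0.0) [-0.008  0.001 -0.007] az -0.007149045625500131
```

Request:
step_arm --series '[{"x": -0.005, "y": 0.0, "z": -0.003, "ax": 0.0, "ay": 0.0, "az": 0.0, "grip": -0.4}, {"x": -0.009, "y": 0.0, "z": -0.003, "ax": 0.0, "ay": 0.0, "az": 0.0, "grip": -0.4}, {"x": -0.009, "y": 0.0, "z": -0.003, "ax": 0.0, "ay": 0.0, "az": 0.0, "grip": -0.4}]'

```text
time: 4.4
tool_pos: [0.5827, -0.1794, 0.0134]
tcp_rot: [3.105, -0.467, 0.009]
wrist_force: [7.2, -1.8, -2.4]
width: 0.701
grip_force: 0.3
```

```bash
python3 go.py; python3 -c "
from h import *
c=cam('scene')
cv2.imwrite('pics/s3.png',cv2.resize(c['img'][190:330,160:340,::-1],None,fx=4,fy=4))"
```

```text
t 4.4 tcp stand mm [-10.4   0.6] 0.0134 j6 1.530096192406874 w 0.700789055285403 F [ 7.2 -1.8 -2.4]
down [ 0.005 -0.002 -1.   ]
```

View pics/s3.png

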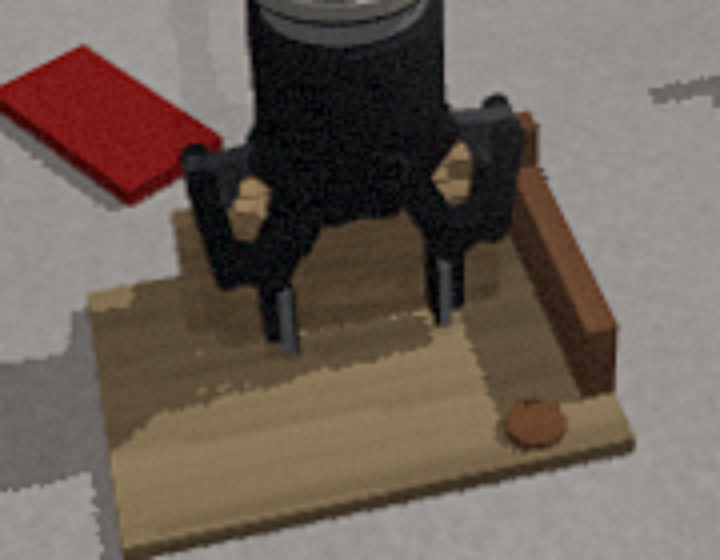

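Contact force is 7 N and the row is tight against the backstop. Now I retreat, rise, and turn 90° to push on the -y ends.

Request:
step_arm --series '[{"x": 0.04, "y": 0.0, "z": -0.005, "ax": 0.0, "ay": 0.0, "az": 0.0, "grip": -0.4}, {"x": 0.1, "y": 0.0, "z": -0.01, "ax": 0.0, "ay": 0.0, "az": 0.0, "grip": -0.4}, {"x": 0.1, "y": 0.0, "z": -0.1, "ax": 0.0, "ay": 0.0, "az": 0.0, "grip": -0.4}, {"x": 0.1, "y": 0.0, "z": -0.2, "ax": 0.0, "ay": 0.0, "az": 0.0, "grip": 0.86}, {"x": 0.1, "y": 0.05, "z": -0.27, "ax": 0.0, "ay": 0.0, "az": -0.28, "grip": 0.86}, {"x": 0.05, "y": 0.14, "z": -0.27, "ax": 0.0, "ay": 0.0, "az": -0.56, "grip": 0.86}, {"x": 0.0, "y": 0.2, "z": -0.27, "ax": 0.0, "ay": 0.0, "az": -0.84, "grip": 0.86}, {"x": -0.03, "y": 0.21, "z": -0.27, "ax": 0.0, "ay": 0.0, "az": -1.0, "grip": 0.86}, {"x": -0.03, "y": 0.21, "z": -0.27, "ax": 0.0, "ay": 0.0, "az": -1.0, "grip": 0.86}]'

```text
time: 5.35
tool_pos: [0.5321, -0.2747, 0.147]
tcp_rot: [-3.121, -0.348, 0.003]
wrist_force: [1.0, -0.7, 0.3]
width: 0.07
grip_force: 0.0
```

Request:
step_arm --series '[{"x": 0.0, "y": 0.0, "z": 0.0, "ax": 0.0, "ay": 0.0, "az": -0.28, "grip": 0.86}, {"x": 0.0, "y": 0.0, "z": 0.0, "ax": 0.0, "ay": 0.0, "az": -0.56, "grip": 0.86}, {"x": 0.0, "y": 0.0, "z": 0.0, "ax": 0.0, "ay": 0.0, "az": -0.84, "grip": 0.86}, {"x": 0.0, "y": 0.0, "z": 0.0, "ax": 0.0, "ay": 0.0, "az": -1.0, "grip": 0.86}]'

```text
time: 5.75
tool_pos: [0.5357, -0.2737, 0.1472]
tcp_rot: [-2.922, -1.153, -0.0]
wrist_force: [-0.4, 0.7, -1.0]
width: 0.069
grip_force: 0.0
```

Request:
step_arm --series '[{"x": 0.0, "y": 0.0, "z": 0.0, "ax": 0.0, "ay": 0.0, "az": -0.28, "grip": 0.86}, {"x": 0.0, "y": 0.0, "z": 0.0, "ax": 0.0, "ay": 0.0, "az": -0.56, "grip": 0.86}, {"x": 0.0, "y": 0.0, "z": 0.0, "ax": 0.0, "ay": 0.0, "az": -0.84, "grip": 0.86}, {"x": 0.0, "y": 0.0, "z": 0.0, "ax": 0.0, "ay": 0.0, "az": -1.0, "grip": 0.86}, {"x": 0.0, "y": 0.0, "z": 0.0, "ax": 0.0, "ay": 0.0, "az": -1.0, "grip": 0.86}]'

```text
time: 6.25
tool_pos: [0.5357, -0.2737, 0.1472]
tcp_rot: [-2.528, -1.864, -0.0]
wrist_force: [0.2, 0.4, -0.6]
width: 0.071
grip_force: 0.0
```

```bash
python3 go.py -41,-110,100,90 -41,-110,20,90; python3 -c "
from h import *
t=cam('top')['img'][115:215,255:380,::-1];cv2.imwrite('pics/t2.png',cv2.resize(t,None,fx=6,fy=6,interpolation=2))"
```

```text
t 6.25 tcp stand mm [ -28.  -103.3] 0.1472 j6 -0.21430589851099519 w 0.07065370069662762 F [ 0.2  0.4 -0.6]
down [-0.  0. -1.]
(-41.0, -110.0, 100.0, 90.0) [-0.014 -0.026  0.094] az -0.008196007329314626
(-41.0, -110.0, 20.0, 90.0) [-0.014 -0.026  0.254] az -0.008196007329314626
```

View pics/t2.png

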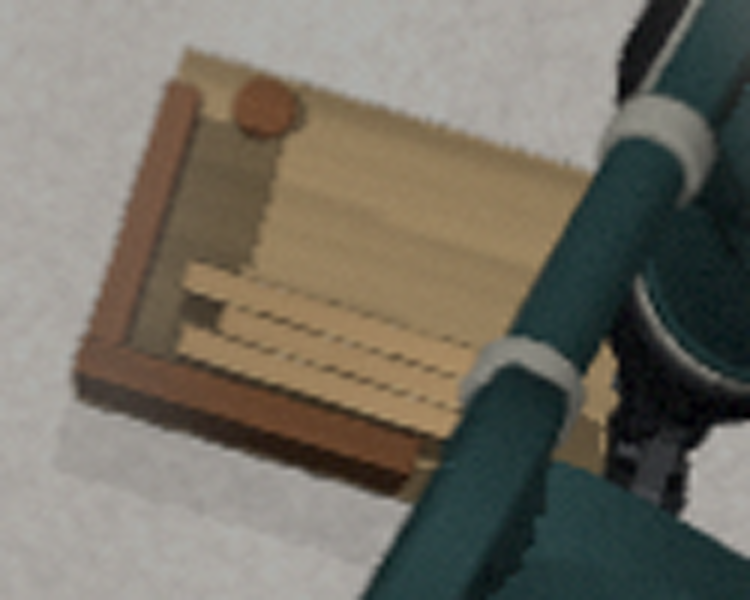

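The row is now about 38 mm deep from the backstop, so it stands tight. Board ends are still staggered from the fence (crop x of about 182, 222 and 187). Next I go down at the -y side and push +y.

Request:
step_arm --series '[{"x": -0.014, "y": -0.026, "z": 0.08, "ax": 0.0, "ay": 0.0, "az": 0.0, "grip": 0.86}, {"x": -0.014, "y": -0.026, "z": 0.16, "ax": 0.0, "ay": 0.0, "az": 0.0, "grip": 0.86}, {"x": -0.014, "y": -0.026, "z": 0.22, "ax": 0.0, "ay": 0.0, "az": 0.0, "grip": 0.86}, {"x": -0.014, "y": -0.026, "z": 0.252, "ax": 0.0, "ay": 0.0, "az": 0.0, "grip": 0.86}, {"x": -0.014, "y": -0.026, "z": 0.252, "ax": 0.0, "ay": 0.0, "az": 0.0, "grip": 0.86}, {"x": -0.014, "y": -0.026, "z": 0.252, "ax": 0.0, "ay": 0.0, "az": 0.0, "grip": 0.86}]'

```text
time: 6.9
tool_pos: [0.5214, -0.2775, 0.0221]
tcp_rot: [2.528, 1.864, 0.001]
wrist_force: [-0.2, 0.4, -0.5]
width: 0.07
grip_force: 0.0
```

```bash
python3 go.py -40,-51,20,90
```

```text
t 6.9 tcp stand mm [ -40.5 -111.2] 0.0221 j6 -0.23149252902322276 w 0.07032510879679625 F [-0.2  0.4 -0.5]
down [ 0.001 -0.    -1.   ]
(-40.0, -51.0, 20.0, 90.0) [0.12  0.    0.004] az -0.008390186632372358
```

Request:
step_arm --series '[{"x": 0.02, "y": 0.0, "z": 0.0, "ax": 0.0, "ay": 0.0, "az": 0.0, "grip": 0.86}, {"x": 0.04, "y": 0.0, "z": 0.0, "ax": 0.0, "ay": 0.0, "az": 0.0, "grip": 0.86}, {"x": 0.052, "y": 0.0, "z": 0.0, "ax": 0.0, "ay": 0.0, "az": 0.0, "grip": 0.86}, {"x": 0.062, "y": 0.0, "z": 0.0, "ax": 0.0, "ay": 0.0, "az": 0.0, "grip": 0.86}, {"x": 0.07, "y": 0.0, "z": 0.0, "ax": 0.0, "ay": 0.0, "az": 0.0, "grip": 0.86}, {"x": 0.078, "y": 0.0, "z": 0.0, "ax": 0.0, "ay": 0.0, "az": 0.0, "grip": 0.86}, {"x": 0.086, "y": 0.0, "z": 0.0, "ax": 0.0, "ay": 0.0, "az": 0.0, "grip": 0.86}, {"x": 0.094, "y": 0.0, "z": 0.0, "ax": 0.0, "ay": 0.0, "az": 0.0, "grip": 0.86}, {"x": 0.101, "y": 0.0, "z": 0.0, "ax": 0.0, "ay": 0.0, "az": 0.0, "grip": 0.86}, {"x": 0.107, "y": 0.0, "z": 0.0, "ax": 0.0, "ay": 0.0, "az": 0.0, "grip": 0.86}, {"x": 0.111, "y": 0.0, "z": 0.0, "ax": 0.0, "ay": 0.0, "az": 0.0, "grip": 0.86}, {"x": 0.114, "y": 0.0, "z": 0.0, "ax": 0.0, "ay": 0.0, "az": 0.0, "grip": 0.86}]'

```text
time: 8.1
tool_pos: [0.5373, -0.2227, 0.0213]
tcp_rot: [-2.528, -1.866, 0.0]
wrist_force: [-0.8, -2.5, 1.2]
width: 0.072
grip_force: 0.0
```

Request:
step_arm --series '[{"x": 0.002, "y": 0.0, "z": 0.0, "ax": 0.0, "ay": 0.0, "az": 0.0, "grip": 0.86}, {"x": 0.004, "y": 0.0, "z": 0.0, "ax": 0.0, "ay": 0.0, "az": 0.0, "grip": 0.86}, {"x": 0.004, "y": 0.0, "z": 0.0, "ax": 0.0, "ay": 0.0, "az": 0.0, "grip": 0.86}]'

```text
time: 8.4
tool_pos: [0.5375, -0.2223, 0.0213]
tcp_rot: [2.526, 1.866, -0.003]
wrist_force: [-2.0, -6.7, 0.1]
width: 0.07
grip_force: 0.0
```

```bash
python3 go.py -40,-51,20,90; python3 -c "
from h import *
c=cam('scene');t=cam('top')
A=cv2.resize(c['img'][200:310,170:320,::-1],(400,293),interpolation=2);B=cv2.resize(t['img'][115:205,258:380,::-1],(400,295),interpolation=2)[:293]
cv2.imwrite('pics/m4.png',np.hstack([A,B]))"
```

```text
t 8.4 tcp stand mm [-41.2 -53.6] 0.0213 j6 -0.13347381282552026 w 0.07039499645782671 F [-2.  -6.7  0.1]
down [-0.001 -0.002 -1.   ]
(-40.0, -51.0, 20.0, 90.0) [0.005 0.002 0.003] az -0.005134161356788051
```

View pics/m4.png

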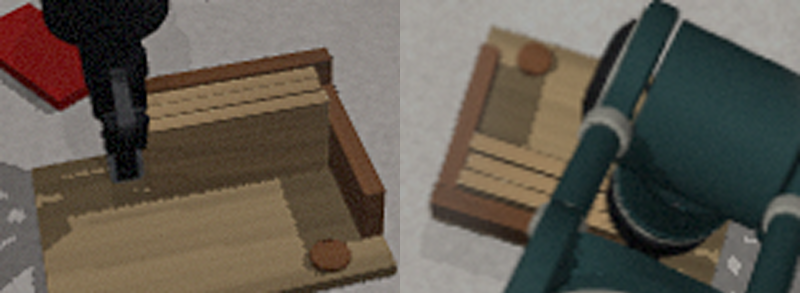

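All three boards are upright with their ends at the fence, and the 7 N contact shows they have bottomed out. I'll retreat and verify with the arm clear.

Request:
step_arm --series '[{"x": -0.02, "y": 0.0, "z": 0.0, "ax": 0.0, "ay": 0.0, "az": 0.0, "grip": 0.86}, {"x": -0.09, "y": 0.0, "z": 0.0, "ax": 0.0, "ay": 0.0, "az": 0.0, "grip": 0.86}, {"x": -0.11, "y": 0.0, "z": -0.1, "ax": 0.0, "ay": 0.0, "az": 0.0, "grip": 0.86}, {"x": -0.12, "y": 0.0, "z": -0.2, "ax": 0.0, "ay": 0.0, "az": 0.0, "grip": 0.86}, {"x": -0.2, "y": 0.0, "z": -0.3, "ax": 0.0, "ay": 0.0, "az": 0.0, "grip": 0.86}, {"x": -0.3, "y": 0.0, "z": -0.4, "ax": 0.0, "ay": 0.0, "az": 0.0, "grip": 0.86}, {"x": -0.4, "y": 0.0, "z": -0.4, "ax": 0.0, "ay": 0.0, "az": 0.0, "grip": 0.86}, {"x": -0.5, "y": 0.0, "z": -0.4, "ax": 0.0, "ay": 0.0, "az": 0.0, "grip": 0.86}, {"x": -0.5, "y": 0.0, "z": -0.4, "ax": 0.0, "ay": 0.0, "az": 0.0, "grip": 0.86}]'

```text
time: 9.4
tool_pos: [0.4632, -0.4633, 0.2229]
tcp_rot: [2.527, 1.861, 0.0]
wrist_force: [0.6, 0.0, -0.1]
width: 0.068
grip_force: 0.0
```

```bash
python3 -c "
from h import *
c=cam('scene');t=cam('top')
A=cv2.resize(c['img'][200:310,170:320,::-1],(400,293),interpolation=2);B=cv2.resize(t['img'][115:205,258:380,::-1],(400,295),interpolation=2)[:293]
cv2.imwrite('pics/m5.png',np.hstack([A,B]))"
```

```text
(no output)
```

View pics/m5.png

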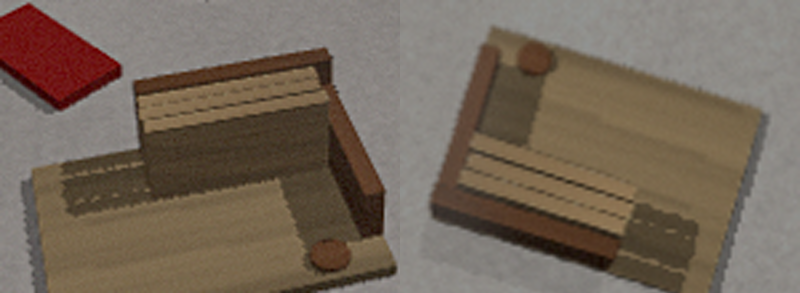

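Both views show the row upright and tight on the backstop. The left ends meet the fence, and the right ends line up in a straight line, from (636,187) to (628,235), level with the backstop's end. I'm handing it in.

```bash
python3 -c "
from workcell import bot
print(bot.finish_job())"
```

```text
the job is handed in; nothing more can be done
None
```

I handed the job in at about 9.5 s of the 51 s allowed: all three boards stand upright, tight against the backstop, with their ends flush to the side fence. I checked this by eye in the final camera views; the hand-in returned no verdict.

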